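# Dig the wax tin out from behind the bottles in the paint caddy

## Robot

A 6-joint arm with a two-finger parallel gripper is mounted at the origin on the work surface. World frame = base frame: x ahead of the robot, y to its left, z up, the work surface at z = 0. Lengths are in mm, angles in rad, forces in N, time in s.
With the tool pointing down it reaches from about 275 to 750 mm from the base axis. Payload 10.2 kg.
Tool frame: the origin (TCP) lies between the finger pads; the fingertips stand 17 mm ahead of it and the grasp point (between the pads) lies 2 mm behind it (tips_ahead is the distance from the TCP to the fingertips, in mm); z points along the fingers, y is the line along which they close (so a half turn about z gives the same grasp; the last joint's range is limited). The gripper opens to 85 mm and grips with 20 to 120 N. Pads are 22 mm wide; open, the fingers measure 114 mm over their backs; the gripper's body (76 mm by 85 mm) begins 54 mm behind the grasp point. The pads swing forward as they close: fully open they stand 13 mm farther back than shut.
Start: joints at [1.105, 0.313, 1.498, -0, 1.331, -0.223], TCP at [126.234, 509.604, 248.294] pointing down, gripper open.
Joint ranges: [-2.94, 2.94], [-0.97, 2.17], [0.19, 2.56], [-1.23, 4.37], [0.02, 3.11], [-2.88, 2.88]. Speed limits (rad/s): [2.39, 2.39, 3.01, 3.14, 3.14, 3.14].

## Interface

Orientations are given as a unit quaternion [w, x, y, z].
In Python, from rig import sense, capture, finish_job, boxes_of, tips_ahead gives the robot as it stands.
- The arm moves only by the tool drive_tool, never from a script. Its argument "commands" is text: rows parted by semicolons, each of 7 numbers parted by spaces: the shift along the world's x, y, z in units of 0.1 m (1.0 is 0.1 m), then the turn, a rotation vector about the world's x, y, z in units of pi/4 rad (1.0 is pi/4 rad), then the opening in per cent of the stroke, from 0 (shut) to 100 (fully open). A call has 1 to 20 rows; each row shifts and turns the commanded pose from where the row before left it; what a row does not reach is not made up. A row lasts 1/12 s, in which the tool goes at most 41.7 mm and 7.16 degrees, less where a joint would pass 70% of its speed; a pose out of reach is approached as far as the arm can. A call with a number of a shift or a turn outside -1 to 1 is refused whole. A call with a gripper value outside its range is refused whole. The fingers move at their own pace and stop on an object; "force" is the grip in N (left out, the last holds). Time passes only in rows, so rows that do not move let the fingers close. It gives the time, the measured TCP pose, the force, the opening and the grip force at its end, in the units of the state.
- sense(): the state, without advancing time (a new reading comes with each control period).
- capture(name): name is "scene" or "side" or "wrist"; returns a dict with "pixels" (384x512x3 uint8, blue, green, red), "fov_y" (degrees; the focal length in pixels is half the picture's height over the tangent of half this angle, whatever the lens; pixels are square), "cx", "cy" (the principal point, pixels), "position" and "attitude" of the camera in the world; the wrist camera has in their place "tool_from_camera" (4x4, takes a point from camera to tool coordinates, whose origin is the TCP and whose axes are the flange's). Camera axes: x right, y down, z forward; pixel columns grow to the right and rows downward; lengths in mm; the calibration is good to about 2 mm. The wrist camera is an equidistant fisheye: a pixel r from the principal point sees the ray r / f radians off the axis. A picture is of the moment at which its call begins: read the wrist's pose just before it. There is no depth.
- finish_job(): hands the job in; it is judged then, once.
Trained networks look in a picture, given as the dict that the camera call returned (one of the last four; its "shot" number tells which), for a name from the list of things; names that differ only in an ending like _2 or _b are one class to them, and where a whole thing is asked for, a point or a joint stands for the part that bears it (a point fixed in the world has none). Each returns a list of dicts, best first, with "confidence" (0 to 1); they miss things now and then, are a little off and sometimes report something else, mostly with a low value. They report only what shows in the picture. A call takes as long as a camera call. They do not tell look-alikes from the thing itself.
- boxes_of(picture, name): "position" ([column, row] in pixels, amid what is visible of it).
The state is a dict: "time_s": time; "joints": joint angles; "dq": joint speeds; "tau": joint torques, N m; "eef_pos": TCP position; "ee_rot": TCP orientation; "force": force on the tool from outside, world axes, zero at the start; "wrist_torque": the same for the moment, N m; "grip_width": opening from 0.0 (shut) to 1.0 (fully open); "grip_force": force on a finger pad.
Only numpy, scipy, OpenCV 4.12 (cv2) and the standard library are available. Lean on these libraries where they do the work, as an engineer would, in place of code of your own. Each camera call takes 0.05 s, during which the arm holds its last target. There are 200 camera calls.

## Task

In the plywood caddy the low round wax tin stands at the far side, boxed in by three tall containers (squeeze bottle, flat-sided can, amber bottle): first lift the three out and stand them on the black baking tray, leaving the tin where it is. Then, with all three out of the way, fetch the tin and stand it in the middle of the round steel plate of the warmer, and finally put each of the three back upright in the caddy, in the very place where it stood at the start. Set things down gently without dropping or tipping any, and leave the paper towel roll, the heat gun and the stack of wood panels undisturbed.

Things in the scene. Friction and masses are not known exactly. Their poses are not given: they have to be found in the camera images.
- squeeze_bottle: loose: white round squeeze bottle with paper label, 56 mm diameter, 150 mm tall, about 240 g. Origin at the centre of its underside, z up its axis. Straight sides to 96 mm, shoulder cone to 108 mm, then a grey spout cap about 30 mm in diameter from 108 to 150 mm: grip it there (about 132 mm above the underside). It, the flat-sided can and the amber bottle start in the caddy in any of three places: left, right and in front of the wax tin (which is where varies)
- solvent_can: loose: flat-sided rectangular metal can with black screw cap, 144 mm tall, about 300 g. Origin at the centre of its underside, z up. Body 44 mm (its x) by 56 mm (its y) by 104 mm high; low neck to 108 mm; cap 32 mm in diameter from 108 to 144 mm: grip it there (about 130 mm above the underside)
- varnish_bottle: loose: slim round amber glass bottle with black screw cap, 50 mm diameter, 166 mm tall, about 270 g. Origin at the centre of its underside, z up its axis. Straight sides to 88 mm, shoulder to 112 mm, neck 26 mm in diameter to 132 mm, cap 30 mm in diameter from 132 to 166 mm: grip the cap (about 150 mm above the underside)
- wax_tin: loose: low round open steel tin full of solid cream wax, 60 mm diameter, 40 mm tall, about 160 g. Origin at the centre of its underside, z up. It stands in the middle of the caddy's far side, 4 to 8 mm from that wall and 3 to 17 mm from the three tall containers, so that fingers find no room beside it until those are gone; then grip it across the caddy's length (the caddy's y), about 22 mm above its underside
- caddy: fixed: open plywood box, 160 mm (its x) by 226 mm (its y), 50 mm high, walls 8 mm, floor 6 mm thick. Origin at the centre of its underside; its -x side faces roughly to the robot. At the start the wax tin stands near x = +36 mm, y = 0 in this frame and the tall containers near (36, 65), (36, -65) and (-29, 0) mm (each within about 3 mm), one on each; all four on the floor, 6 mm above the origin
- tray: fixed: black baking tray, 280 mm (its x) by 190 mm (its y), the place to set the tall containers aside; flat floor 256 by 166 mm, 3 mm thick, rim flared outward, 20 mm high. Origin at the centre of its underside. It lies to the left or the right of the caddy
- warmer: fixed: electric tin warmer, white square housing 136 by 136 mm with a round steel plate 110 mm in diameter whose top is 28 mm above the table; a black control strip stands out on its -x side, to 99 mm from the centre, 30 mm high with its knob, and a short cord stub on its +x side. Origin under the centre of the round plate, on the table. It stands on the other side of the caddy from the tray
- towel_roll: loose bystander: upright roll of white paper towel, 116 mm diameter, 260 mm tall. Origin at the centre of its underside
- heat_gun: loose bystander: blue heat gun standing on its back end, steel nozzle up, 76 mm barrel, 225 mm tall, its grip reaching 132 mm out along its -y. Origin at the centre of the barrel's underside
- panel_stack: loose bystander: stack of four blank wood panels, 100 by 100 mm, 36 mm high, beyond the caddy. Origin at the centre of its underside
Not all that is in view belongs to the job. Of the things that look like the wax_tin, the smaller one is meant.

How it is judged:
By the outcome, as a careful person would: the job done as asked, in the order asked, and still so for the second after the job is handed in, with the robot touching nothing.
It also fails if it takes over 125 s, if anything falls off the work surface, if the arm or the gripper's body presses on something with over 40 N, if the wrist force passes 120 N, or if a joint passes its speed limit or range.

## Working session

There is one attempt and no reset: what is moved stays moved. The work goes in short steps, Python scripts to look and compute and a tool call to move; the robot and the scene stay as the last step left them, time stands still between calls to the robot, and variables do not carry over. Pictures are saved under pics/ and viewed, at most 14 in all, crops included, and the job is handed in when it is done.

Besides the shell and the picture viewer there is one more tool, called by a JSON object that holds its "op" and its "data", one argument or row to a line. drive_tool: Moves the arm, as the interface text tells. Shifts and turns lie within -1 to 1; 1 stands for 0.1 m of shift or pi/4 rad of turn. Its arguments: {"type":"object","properties":{"commands":{"type":"string"},"force":{"type":"number"}},"required":["commands"]}

```bash
mkdir -p pics; ls
cat > h.py <<'E'
import numpy as np, cv2
from rig import *
from scipy.spatial.transform import Rotation as R
def Rq(q): return R.from_quat([q[1],q[2],q[3],q[0]]).as_matrix()
def att(a):
    a=np.array(a); return a if a.shape==(3,3) else Rq(a)
def foc(p): return p["pixels"].shape[0]/2/np.tan(np.radians(p["fov_y"])/2)
def pose(p,s=None):
    if "position" in p: return att(p["attitude"]),np.array(p["position"],float)
    T=np.array(p["tool_from_camera"]); Rt=Rq(s["ee_rot"]); return Rt@T[:3,:3], Rt@T[:3,3]+np.array(s["eef_pos"])
def proj(p,X,s=None):
    Rc,t=pose(p,s); c=(np.atleast_2d(X)-t)@Rc; f=foc(p)
    if s is None: uv=f*c[:,:2]/c[:,2:]
    else:
        n=np.hypot(c[:,0],c[:,1])+1e-9; th=np.arctan2(n,c[:,2]); uv=f*(th/n)[:,None]*c[:,:2]
    return uv+[p["cx"],p["cy"]]
def ray(p,px,z,s=None):
    Rc,t=pose(p,s); f=foc(p); v=np.array(px,float)-[p["cx"],p["cy"]]
    if s is None: d=np.array([*v/f,1])
    else:
        r=np.linalg.norm(v)+1e-9; th=r/f; d=np.array([*(np.sin(th)*v/r),np.cos(th)])
    d=Rc@d; return t+d*(z-t[2])/d[2]
E
python3 - <<'E'
from h import *
s=sense(); print(s)
for n in ["scene","side","wrist"]:
    p=capture(n); cv2.imwrite(f"pics/{n}0.png",p["pixels"])
    print(n,{k:v for k,v in p.items() if k!="pixels"})
    for o,z in [("squeeze_bottle",75),("solvent_can",70),("varnish_bottle",80),("wax_tin",26),("caddy",25),("tray",5),("warmer",20),("towel_roll",130),("heat_gun",110),("panel_stack",20)]:
        for b in boxes_of(p,o)[:3]:
            print(o,np.round(b["position"]),round(b["confidence"],2),np.round(ray(p,b["position"],z,s if n=="wrist" else None)))
E
```

```text
pics
{'time_s': 0.0, 'joints': array([ 1.10459179e+00,  3.13489263e-01,  1.49846681e+00,  1.15715697e-05,
        1.33098348e+00, -2.23378568e-01]), 'dq': array([-6.82833552e-04,  1.53537221e-03,  8.33132000e-05, -7.43134289e-04,
        6.27429720e-04,  1.85295663e-04]), 'tau': array([ 9.44975750e-05, -4.12250519e+01, -2.59749484e+01, -1.45067852e-04,
        4.00786987e-03,  4.68007798e-06]), 'eef_pos': array([126.12205071, 509.37826911, 247.70377813]), 'ee_rot': array([-2.32914893e-04,  1.21116251e-01,  9.92638101e-01, -6.31915093e-04]), 'force': array([-0.19549847, -0.24587354,  0.40195654]), 'wrist_torque': array([-0.00144625,  0.02548188,  0.02388555]), 'grip_force': 0.0, 'grip_width': 1.0011060356021468}
scene {'fov_y': 51.08447115865479, 'cx': 260.3196912646905, 'cy': 185.82125898762217, 'position': array([1187.55950628,  562.01107126,  925.3629328 ]), 'attitude': array([-0.12810115,  0.36157558,  0.86172571, -0.33208732]), 'shot': 1}
squeeze_bottle [284. 180.] 0.92 [598.  48.  75.]
solvent_can [276. 154.] 0.7 [535. -45.  70.]
varnish_bottle [246. 163.] 0.94 [630. -77.  80.]

[... 1002 characters left out ...]
6 [ 482. -196.  130.]
heat_gun [187. 284.] 0.94 [579. 530. 110.]
panel_stack [238. 161.] 0.77 [773. -85.  20.]
wrist {'fov_y': 65.70646984690485, 'cx': 258.49661888289995, 'cy': 195.96716019727228, 'tool_from_camera': array([[ 2.58957382e-04, -9.49144121e-01, -3.14841818e-01,
         8.07985321e+01],
       [ 9.99999483e-01, -6.37272571e-05,  1.01461617e-03,
         1.18663247e+00],
       [-9.83080978e-04, -3.14841918e-01,  9.49143614e-01,
        -1.25838740e+02],
       [ 0.00000000e+00,  0.00000000e+00,  0.00000000e+00,
         1.00000000e+00]]), 'shot': 3}
caddy [108. 376.] 0.49 [474.  94.  25.]
tray [ 14. 366.] 0.97 [ 498. -310.    5.]
towel_roll [  1. 380.] 0.43 [ 408. -153.  130.]
```

```bash
python3 -c "
import cv2,numpy as np
a=[cv2.imread(f'pics/{n}0.png') for n in ['scene','side','wrist']]
cv2.imwrite('pics/m0.png',a[0]);b=np.hstack([a[1],a[2]]);cv2.imwrite('pics/m1.png',cv2.resize(b,(800,300)))"
```

```text
(no output)
```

View pics/m0.png

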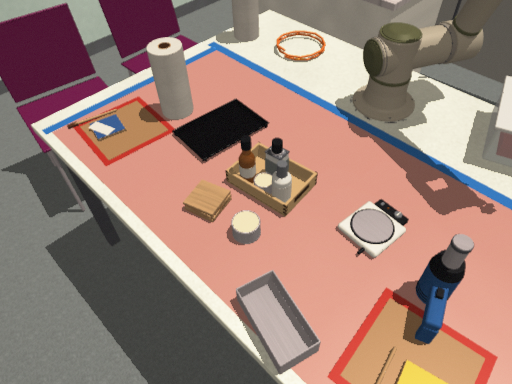

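View pics/m1.png

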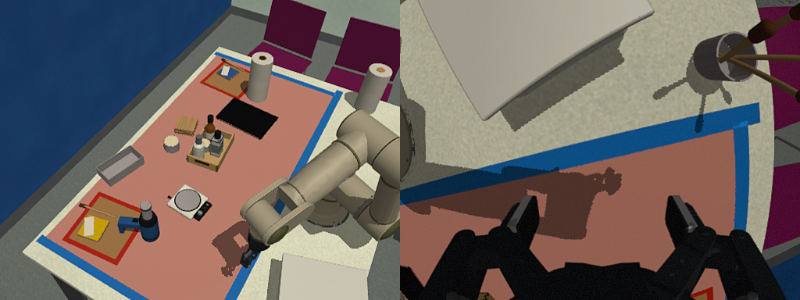

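In the scene view, two tins could be taken for the wax tin. One is inside the caddy at (264,182), and the larger one stands free on the table at (242,227). The one meant is the smaller, in the caddy. The squeeze bottle is on the left (284,180), the can in front (276,154) and the amber bottle on the right (246,163). The tray is on the -y side and the warmer on the +y side. I'll move the wrist camera over the caddy for a close check.

{"op": "drive_tool", "data": {
  "commands": "0.1 -0.1 0.15 0 0 0 100;0.2 -0.25 0.15 0 0 0 100;0.25 -0.3 0.1 0 0 0 100;0.25 -0.3 0.1 0 0 0 100;0.25 -0.3 0.1 0 0 0 100;0.25 -0.3 0.1 0 0 0 100;0.25 -0.3 0.1 0 0 0 100;0.25 -0.3 0.1 0 0 0 100;0.25 -0.3 0.1 0 0 0 100;0.25 -0.3 0.1 0 0 0 100;0.25 -0.3 0.1 0 0 0 100;0.25 -0.3 0.1 0 0 0 100;0.25 -0.3 0 0 0 0 100;0.25 -0.3 0 0 0 0 100;0.25 -0.3 0 0 0 0 100;0.25 -0.3 0 0 0 0 100;0.25 -0.3 0 0 0 0 100;0.2 -0.25 0 0 0 0 100;0.1 -0.1 0 0 0 0 100;0 0 0 0 0 0 100"
}}

```text
time_s: 3.32
eef_pos: [562.6, -12.9, 376.9]
ee_rot: [-0.001, 0.123, 0.992, -0.0]
force: [-0.9, 0.3, -0.4]
grip_width: 1.002
grip_force: 0.0
```

View pics/w1.png

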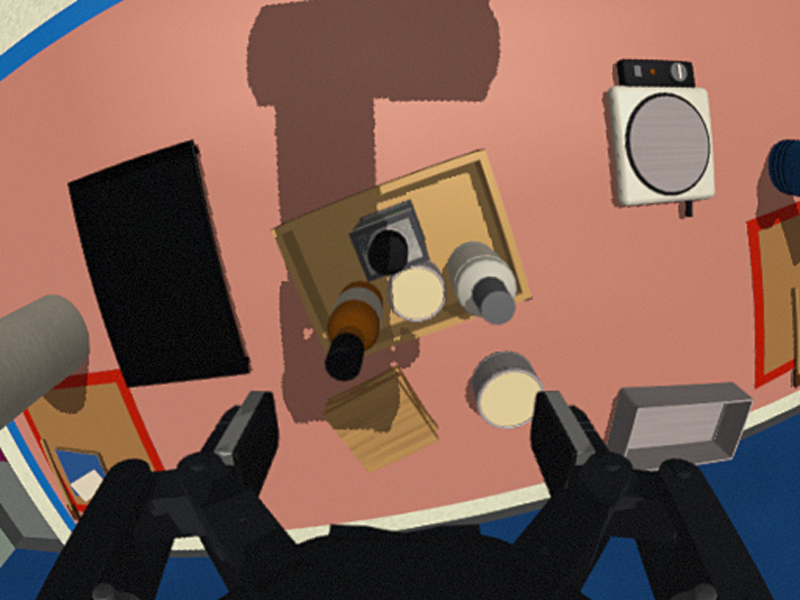

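The wrist view (800×600) shows the small tin in the caddy at (417,292) and the bigger look-alike outside it at (507,390). The cap tops are can (388,252), squeeze (497,302) and amber (344,358). The warmer plate is at (667,144) and the tray at about (160,265).

```bash
cat > m.py <<'E'
from h import *
d=np.load("w1.npy",allow_pickle=True).item(); p,s=d["p"],d["s"]
g=lambda u,v,z: ray(p,(u/1.5625,v/1.5625),z,s)
for n,u,v,z in [("can cap",388,250,150),("squeeze cap",496,305,156),("amber cap",343,362,172),("tin",417,292,46),("plate",667,144,28),
  ("cad nl",486,150,50),("cad nr",275,229,50),("cad fl",531,298,50),("tray a",194,141,20),("tray b",69,184,20),("tray c",130,386,20),("tray d",249,373,20),("wh nl",611,87,25),("wh nr",711,88,25),("wh fr",714,206,25),("panel",401,369,36),("panel",327,412,36)]:
    print(n,np.round(g(u,v,z),1))
E
python3 m.py
python3 - <<'E'
from h import *
a=np.load("s1.npy",allow_pickle=True).item()["pixels"]; b=np.load("d1.npy",allow_pickle=True).item()["pixels"]
A=cv2.resize(a[110:230,200:330],None,fx=3,fy=3,interpolation=3);B=cv2.resize(b[130:230,210:330],(390,360),interpolation=3)
cv2.imwrite("pics/c1.png",np.hstack([A,B]))
E
```

```text
can cap [550.3 -20.9 150. ]
squeeze cap [612.6  51.7 156. ]
amber cap [623.9 -76.3 172. ]
tin [619.3 -11.6  46. ]
plate [523.  301.9  28. ]
cad nl [494.8  87.5  50. ]
cad nr [ 518.7 -134.    50. ]
cad fl [653.2 103.2  50. ]
tray a [ 399.8 -206.1   20. ]
tray b [ 383.4 -394.4   20. ]
tray c [ 659.2 -414.8   20. ]
tray d [ 676.  -232.1   20. ]
wh nl [451.7 245.3  25. ]
wh nr [464.2 384.2  25. ]
wh fr [605.3 362.4  25. ]
panel [704.8 -50.3  36. ]
panel [ 739.3 -149.    36. ]
```

View pics/c1.png

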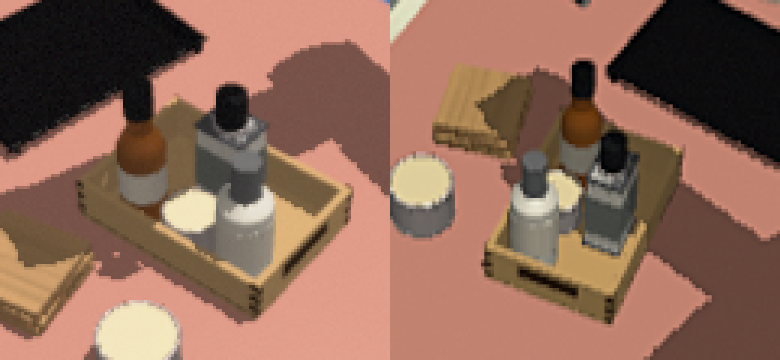

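Run:
```python
from h import *
from scipy.optimize import least_squares
d=np.load("w1.npy",allow_pickle=True).item(); w,s=d["p"],d["s"]
a=np.load("s1.npy",allow_pickle=True).item(); b=np.load("d1.npy",allow_pickle=True).item()
def cx(u,v): return np.array([200+u/3,110+v/3])
def dx(u,v): return np.array([210+(u-390)/3.25,130+v/3.6])
def wx(u,v): return np.array([u,v])/1.5625
L=dict(amber=(cx(138,80),dx(582,66),wx(343,362),172),can=(cx(233,90),dx(612,137),wx(388,250),150),sq=(cx(247,147),dx(534,157),wx(496,304),156),tin=(cx(190,211),dx(562,188),wx(417,292),46))
for n,(A,B,W,z) in L.items():
    f=lambda X:np.r_[proj(a,X)[0]-A,proj(b,X)[0]-B,proj(w,X,s)[0]-W]
    r=least_squares(f,[600,0,100]); r2=least_squares(lambda X:f([*X,z]),[600,0])
    print(n,r.x.round(1),r2.x.round(1),r2.fun.round(1), ray(a,A,z)[:2].round(1),ray(b,B,z)[:2].round(1))
```

```text
amber [622.4 -75.5 176.2] [623.6 -76.8] [ 0.1  1.7  0.3  0.3 -0.4 -0.1] [618.9 -82.2] [625.2 -77.5]
can [550.4 -20.9 152.7] [550.7 -21.4] [ 0.5  0.8  0.8  0.9 -0.3  0.4] [549.4 -24.7] [555.4 -23.7]
sq [609.2  50.9 163.9] [611.   50.9] [ 0.1  3.4  0.8  0.4 -0.9 -0.3] [601.7  41.9] [614.7  50.7]
tin [619.5 -12.6  44.4] [619.3 -12.4] [ 0.8 -0.8 -1.6  0.2 -0.5  0.1] [623.  -11.9] [614.4 -16.3]
```

{"op": "drive_tool", "data": {
  "commands": "0.15 -0.16 -0.2 0 0 0.11 80;0.15 -0.16 -0.2 0 0 0.11 80;0.15 -0.16 -0.2 0 0 0.11 80;0.16 -0.16 -0.2 0 0 0.11 80;0 0 -0.2 0 0 0 80;0 0 -0.2 0 0 0 80;0 0 0 0 0 0 80",
  "force": 30
}}

```text
time_s: 4.4
eef_pos: [621.1, -74.2, 254.0]
ee_rot: [-0.003, -0.051, 0.999, 0.001]
force: [-0.1, 1.0, -1.0]
grip_width: 0.804
grip_force: 0.0
```

```bash
cat > look.py <<'E'
from h import *
import sys
s=sense(); p=capture("wrist"); im=p["pixels"].copy()
n=sys.argv[1]; np.save(n+".npy",dict(p=p,s=s),allow_pickle=True)
f=Rq(s["ee_rot"]); print(s["time_s"],s["eef_pos"].round(1),"yaw y",round(np.arctan2(f[1,1],f[0,1]),3),"z",f[:,2].round(3),s["grip_width"],s["grip_force"])
for a in sys.argv[2:]:
    X=[float(v) for v in a.split(",")]; u=proj(p,X,s)[0]; cv2.circle(im,tuple(int(round(v)) for v in u),3,(0,0,255),-1); print(a,u.round())
cv2.imwrite(f"pics/{n}.png",im)
E
python3 look.py w2 624,-77,172 551,-21,150 612,51.5,156 619.5,-12,46
```

```text
4.4 [621.1 -74.2 254. ] yaw y 1.673 z [-0.007  0.002 -1.   ] 0.8036810696068264 0.0
624,-77,172 [252. 214.]
551,-21,150 [333. 124.]
612,51.5,156 [401. 207.]
619.5,-12,46 [310. 176.]
```

View pics/w2.png

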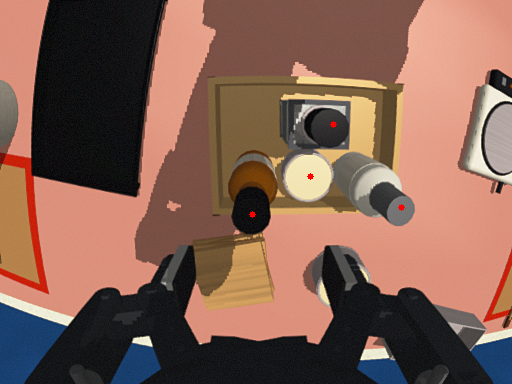

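The pre-grasp view shows the amber cap at (252,216), on its predicted dot. The squeeze cap at (400,207) and the tin at (308,176) also match. The can cap is at (327,127), about 6 px off its dot.

Run:
```python
from h import *
d=np.load("w2.npy",allow_pickle=True).item(); p,s=d["p"],d["s"]
for n,u,z in [("can",(327,127),150),("amber",(252,217),172),("sq",(400,208),156),("tin",(307.5,176),46),("cad nl",(403,84),50),("cad nr",(209,78),50),("fr",(214,215),50)]: print(n,ray(p,u,z,s).round(1))
print(sense()["eef_pos"])
```

```text
can [554.2 -25.4 150. ]
amber [626.2 -77.  172. ]
sq [612.7  50.9 156. ]
tin [619.5 -14.7  46. ]
cad nl [493.1  85.9  50. ]
cad nr [ 518.8 -137.2   50. ]
fr [ 677.8 -120.1   50. ]
[621.64691604 -74.1195132  256.80162624]
```

{"op": "drive_tool", "data": {
  "commands": "0.02 -0.02 -0.2 0 0 0 80;0.015 -0.01 -0.25 0 0 0 80;0 0 -0.25 0 0 0 80;0 0 -0.2 0 0 0 80;0 0 -0.1 0 0 0 80;0 0 -0.03 0 0 0 80;0 0 0 0 0 0 80;0 0 0 0 0 0 80"
}}

```text
time_s: 5.12
eef_pos: [626.5, -77.5, 157.2]
ee_rot: [0.001, -0.051, 0.999, -0.001]
force: [-0.4, 0.5, 1.0]
grip_width: 0.796
grip_force: 0.0
```

```bash
python3 look.py w3 625,-77,172; python3 -c "
from rig import *
s=sense();print(s['eef_pos'],s['force'])"
```

```text
5.1167 [626.5 -77.5 157.2] yaw y 1.674 z [ 0.003 -0.001 -1.   ] 0.7961137470943663 0.0
625,-77,172 [257. 285.]
[626.45093839 -77.53239597 157.20578514] [-0.17389886 -0.58666666 -0.68852948]
```

View pics/w3.png

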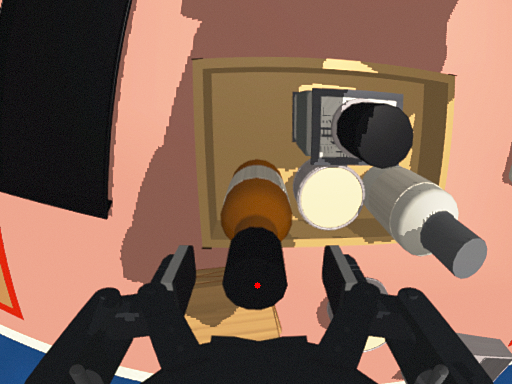

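The amber cap at (256,280) is centred between the pads (180 and 340). Closing now.

{"op": "drive_tool", "data": {
  "commands": "0 0 -0.02 0 0 0 40;0 0 0 0 0 0 0;0 0 0 0 0 0 0;0 0 0 0 0 0 0;0 0 0 0 0 0 0;0 0 0 0 0 0 0",
  "force": 35
}}

```text
time_s: 5.67
eef_pos: [625.9, -77.7, 153.8]
ee_rot: [0.0, -0.051, 0.999, -0.0]
force: [0.0, -1.3, 2.2]
grip_width: 0.341
grip_force: 34.8
```

{"op": "drive_tool", "data": {
  "commands": "0 0 0.05 0 0 0 0;0 0 0.15 0 0 0 0;0 0 0.25 0 0 0 0;0 0 0.25 0 0 0 0;0 0 0.1 0 0 0 0;-0.02 -0.1 0 0 0 0 0;-0.02 -0.2 0 0 0 0 0;-0.02 -0.25 0 0 0 0 0;-0.02 -0.25 0 0 0 0 0;-0.02 -0.25 0 0 0 0 0;-0.02 -0.25 0 0 0 0 0;-0.02 -0.25 0 0 0 0 0;-0.02 -0.25 0 0 0 0 0;-0.02 -0.25 0 0 0 0 0;-0.02 -0.2 0 0 0 0 0;-0.01 -0.15 0 0 0 0 0;0 0 -0.05 0 0 0 0;0 0 -0.1 0 0 0 0;0 0 0 0 0 0 0;0 0 0 0 0 0 0"
}}

```text
time_s: 7.33
eef_pos: [604.5, -316.3, 216.6]
ee_rot: [-0.001, -0.052, 0.999, 0.001]
force: [-0.3, 0.1, -3.2]
grip_width: 0.344
grip_force: 35.0
```

```bash
python3 look.py w4 | head -1
python3 - <<'E'
from h import *
d=np.load("w4.npy",allow_pickle=True).item(); s=d["s"]; print(s["force"])
E
```

```text
7.3333 [ 604.5 -316.3  216.6] yaw y 1.675 z [-0.002  0.002 -1.   ] 0.3440244566966246 35.029417276382446
[-0.34754837  0.12842895 -3.20420348]
```

View pics/w4.png

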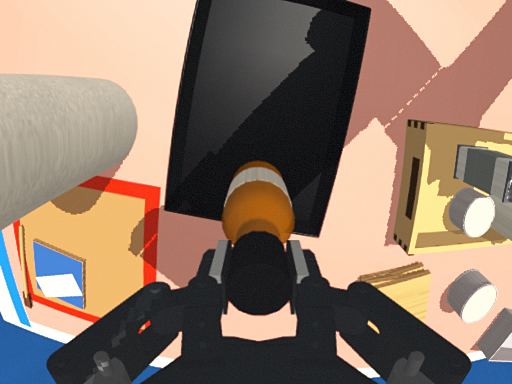

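The amber bottle hangs upright in the grip over the far part of the tray at (258,220). Lowering it.

{"op": "drive_tool", "data": {
  "commands": "0 0 -0.15 0 0 0 0;0 0 -0.2 0 0 0 0;0 0 -0.15 0 0 0 0;0 0 -0.1 0 0 0 0;0 0 -0.04 0 0 0 0;0 0 -0.02 0 0 0 0;0 0 0 0 0 0 0;0 0 0 0 0 0 0"
}}

```text
time_s: 8.05
eef_pos: [605.1, -317.5, 153.4]
ee_rot: [0.001, -0.051, 0.999, -0.001]
force: [1.0, 0.2, -2.3]
grip_width: 0.342
grip_force: 35.1
```

```bash
cat > st.py <<'E'
from rig import *
s=sense();print(round(s['time_s'],2),s['eef_pos'].round(1),s['force'].round(1),s['grip_width'].__round__(3))
E
python3 st.py
```

```text
8.05 [ 605.1 -317.5  153.4] [ 1.   0.2 -2.3] 0.342
```

{"op": "drive_tool", "data": {
  "commands": "0 0 -0.01 0 0 0 0;0 0 -0.01 0 0 0 0;0 0 0 0 0 0 0"
}}

```text
time_s: 8.3
eef_pos: [604.9, -317.6, 150.8]
ee_rot: [0.0, -0.051, 0.999, -0.0]
force: [0.3, 0.3, -1.7]
grip_width: 0.343
grip_force: 35.3
```

{"op": "drive_tool", "data": {
  "commands": "0 0 -0.01 0 0 0 0;0 0 0 0 0 0 0;0 0 0 0 0 0 50;0 0 0 0 0 0 80;0 0 0 0 0 0 80;0 0 0 0 0 0 80"
}}

```text
time_s: 8.8
eef_pos: [604.7, -317.4, 149.2]
ee_rot: [-0.0, -0.051, 0.999, 0.0]
force: [0.3, 0.9, 0.0]
grip_width: 0.799
grip_force: 0.0
```

{"op": "drive_tool", "data": {
  "commands": "0 0 0.1 0 0 0 80;0 0 0.3 0 0 0 80;0 0 0.3 0 0 0 80;0 0 0.1 0 0 0 80;-0.04 0.15 0 0 0 0 80;-0.05 0.3 0 0 0 0 80;-0.05 0.35 0 0 0 0 80;-0.05 0.35 0 0 0 0 80;-0.05 0.35 0 0 0 0 80;-0.05 0.35 0 0 0 0 80;-0.05 0.35 0 0 0 0 80;-0.05 0.35 0 0 0 0 80;-0.05 0.25 0 0 0 0 80;-0.05 0.1 0 0 0 0 80;-0.03 0.05 0 0 0 0 80;0 0 -0.2 0 0 0 80;0 0 -0.25 0 0 0 80;0 0 -0.1 0 0 0 80;0 0 0 0 0 0 80;0 0 0 0 0 0 80"
}}

```text
time_s: 10.47
eef_pos: [553.0, -23.2, 174.8]
ee_rot: [0.0, -0.051, 0.999, -0.0]
force: [-0.5, -0.3, 0.4]
grip_width: 0.798
grip_force: 0.0
```

```bash
python3 look.py w5 553,-23,150 612,51.5,156; python3 st.py
```

```text
10.4667 [553.  -23.2 174.8] yaw y 1.673 z [ 0. -0. -1.] 0.7981109932584642 0.0
553,-23,150 [257. 246.]
612,51.5,156 [356. 331.]
10.52 [553.3 -23.1 175.4] [ 0.2  0.1 -0.6] 0.803
```

View pics/w5.png

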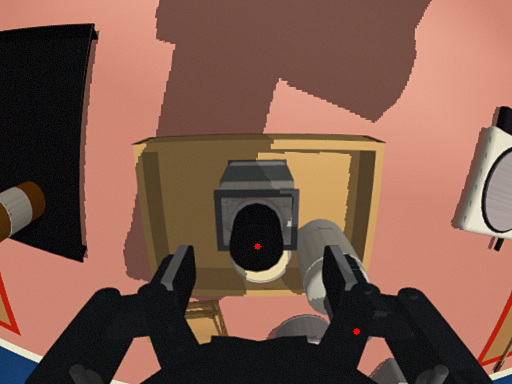

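The can cap at (257,240) lies on its dot and is centred between the pads. Descending and closing.

{"op": "drive_tool", "data": {
  "commands": "0 0 -0.15 0 0 0 80;0 0 -0.15 0 0 0 80;0 0 -0.08 0 0 0 80;0 0 -0.03 0 0 0 80;0 0 0 0 0 0 80;0 0 0 0 0 0 40;0 0 0 0 0 0 0;0 0 0 0 0 0 0;0 0 0 0 0 0 0;0 0 0 0 0 0 0;0 0 0 0 0 0 0",
  "force": 40
}}

```text
time_s: 11.43
eef_pos: [553.2, -22.7, 134.1]
ee_rot: [0.001, -0.051, 0.999, -0.0]
force: [-0.2, -2.4, 5.9]
grip_width: 0.363
grip_force: 39.9
```

```bash
python3 st.py
```

```text
11.43 [553.2 -22.7 134.1] [-0.2 -2.4  5.9] 0.363
```

{"op": "drive_tool", "data": {
  "commands": "0 0 0.05 0 0 0 0;0 0 0.15 0 0 0 0;0 0 0.25 0 0 0 0;0 0 0.25 0 0 0 0;0 0 0.1 0 0 0 0;-0.02 -0.1 0 0 0 0 0;-0.02 -0.2 0 0 0 0 0;-0.02 -0.25 0 0 0 0 0;-0.02 -0.25 0 0 0 0 0;-0.02 -0.25 0 0 0 0 0;-0.02 -0.25 0 0 0 0 0;-0.02 -0.25 0 0 0 0 0;-0.02 -0.25 0 0 0 0 0;-0.02 -0.25 0 0 0 0 0;-0.02 -0.25 0 0 0 0 0;-0.02 -0.25 0 0 0 0 0;-0.01 -0.2 0 0 0 0 0;0 -0.15 0 0 0 0 0;0 0 -0.05 0 0 0 0;0 0 -0.1 0 0 0 0"
}}

```text
time_s: 13.1
eef_pos: [529.1, -313.0, 196.7]
ee_rot: [-0.0, -0.051, 0.999, 0.0]
force: [1.6, 0.1, -3.0]
grip_width: 0.362
grip_force: 40.5
```

{"op": "drive_tool", "data": {
  "commands": "0 0 -0.15 0 0 0 0;0 0 -0.2 0 0 0 0;0 0 -0.15 0 0 0 0;0 0 -0.1 0 0 0 0;0 0 -0.04 0 0 0 0;0 0 -0.02 0 0 0 0;0 0 0 0 0 0 0;0 0 0 0 0 0 0"
}}

```text
time_s: 13.77
eef_pos: [530.0, -312.5, 133.0]
ee_rot: [0.0, -0.051, 0.999, -0.0]
force: [-0.0, 0.4, -3.0]
grip_width: 0.363
grip_force: 40.5
```

```bash
python3 st.py; python3 look.py w6
```

```text
13.77 [ 530.  -312.5  133. ] [-0.   0.4 -3. ] 0.363
13.7667 [ 530.  -312.5  133. ] yaw y 1.674 z [ 0.001 -0.001 -1.   ] 0.36296601981172366 40.47359526157379
```

View pics/w6.png

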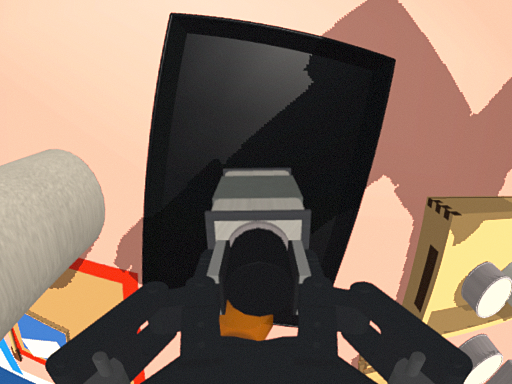

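The can is held upright over the middle of the tray at (262,210), with the amber bottle standing behind it. Setting it down.

{"op": "drive_tool", "data": {
  "commands": "0 0 -0.01 0 0 0 0;0 0 -0.01 0 0 0 0;0 0 -0.01 0 0 0 0;0 0 0 0 0 0 0;0 0 0 0 0 0 50;0 0 0 0 0 0 80;0 0 0 0 0 0 80;0 0 0 0 0 0 80"
}}

```text
time_s: 14.48
eef_pos: [529.8, -312.4, 129.3]
ee_rot: [0.0, -0.051, 0.999, -0.0]
force: [-0.9, -0.8, 0.3]
grip_width: 0.797
grip_force: 0.0
```

{"op": "drive_tool", "data": {
  "commands": "0 0 0.1 0 0 0 80;0 0 0.3 0 0 0 80;0 0 0.4 0 0 0 80;0 0 0.2 0 0 0 80;0.07 0.15 0 0 0 0 80;0.07 0.3 0 0 0 0 80;0.07 0.35 0 0 0 0 80;0.07 0.35 0 0 0 0 80;0.07 0.35 0 0 0 0 80;0.07 0.35 0 0 0 0 80;0.07 0.35 0 0 0 0 80;0.07 0.35 0 0 0 0 80;0.07 0.35 0 0 0 0 80;0.07 0.35 0 0 0 0 80;0.07 0.25 0 0 0 0 80;0.05 0.14 0 0 0 0 80;0 0 -0.2 0 0 0 80;0 0 -0.25 0 0 0 80;0 0 -0.1 0 0 0 80;0 0 0 0 0 0 80"
}}

```text
time_s: 16.15
eef_pos: [610.9, 51.0, 172.2]
ee_rot: [-0.002, -0.051, 0.999, 0.0]
force: [-0.2, 0.2, -0.2]
grip_width: 0.798
grip_force: 0.0
```

```bash
python3 st.py; python3 look.py w7 612.3,51.3,156 619.5,-13,46; python3 st.py
```

```text
16.15 [610.9  51.  172.2] [-0.2  0.2 -0.2] 0.798
16.15 [610.9  51.  172.2] yaw y 1.673 z [-0.004  0.    -1.   ] 0.7982062715491872 0.0
612.3,51.3,156 [256. 256.]
619.5,-13,46 [186. 195.]
16.2 [611.6  51.  174.1] [ 0.2 -0.7  1.8] 0.802
```

View pics/w7.png

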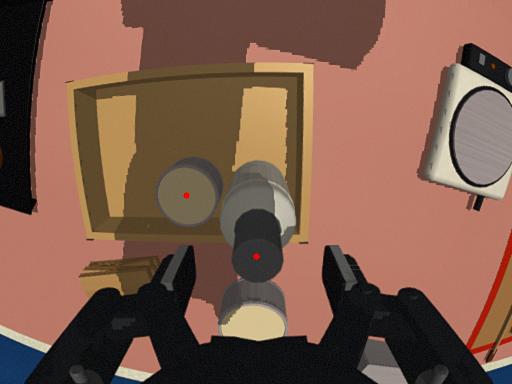

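The squeeze cap at (257,258) is centred between the pads, and the tin at (188,192) has not moved. Descending and closing.

{"op": "drive_tool", "data": {
  "commands": "0 0 -0.15 0 0 0 80;0 0 -0.15 0 0 0 80;0 0 -0.06 0 0 0 80;0 0 -0.03 0 0 0 80;0 0 0 0 0 0 80;0 0 0 0 0 0 40;0 0 0 0 0 0 0;0 0 0 0 0 0 0;0 0 0 0 0 0 0;0 0 0 0 0 0 0;0 0 0 0 0 0 0",
  "force": 35
}}

```text
time_s: 17.12
eef_pos: [612.2, 51.4, 136.2]
ee_rot: [0.001, -0.051, 0.999, -0.0]
force: [-0.0, -1.3, 5.4]
grip_width: 0.333
grip_force: 34.8
```

{"op": "drive_tool", "data": {
  "commands": "0 0 0.05 0 0 0 0;0 0 0.15 0 0 0 0;0 0 0.25 0 0 0 0;0 0 0.25 0 0 0 0;0 0 0.1 0 0 0 0;-0.1 -0.1 0 0 0 0 0;-0.15 -0.2 0 0 0 0 0;-0.15 -0.27 0 0 0 0 0;-0.15 -0.27 0 0 0 0 0;-0.15 -0.27 0 0 0 0 0;-0.15 -0.27 0 0 0 0 0;-0.15 -0.27 0 0 0 0 0;-0.15 -0.27 0 0 0 0 0;-0.15 -0.27 0 0 0 0 0;-0.15 -0.27 0 0 0 0 0;-0.12 -0.27 0 0 0 0 0;0 -0.27 0 0 0 0 0;0 -0.27 0 0 0 0 0;0 -0.2 0 0 0 0 0;0 -0.1 0 0 0 0 0"
}}

```text
time_s: 18.78
eef_pos: [454.2, -307.3, 214.3]
ee_rot: [-0.0, -0.05, 0.999, 0.0]
force: [0.2, 0.1, -2.7]
grip_width: 0.336
grip_force: 35.0
```

{"op": "drive_tool", "data": {
  "commands": "0 0 -0.15 0 0 0 0;0 0 -0.2 0 0 0 0;0 0 -0.2 0 0 0 0;0 0 -0.15 0 0 0 0;0 0 -0.06 0 0 0 0;0 0 -0.03 0 0 0 0;0 0 -0.02 0 0 0 0;0 0 0 0 0 0 0;0 0 0 0 0 0 0"
}}

```text
time_s: 19.53
eef_pos: [455.0, -305.5, 135.0]
ee_rot: [0.0, -0.051, 0.999, -0.0]
force: [0.2, -0.3, -2.3]
grip_width: 0.335
grip_force: 35.0
```

```bash
python3 st.py; python3 look.py w8
```

```text
19.53 [ 455.  -305.5  135. ] [ 0.2 -0.3 -2.3] 0.335
19.5333 [ 455.  -305.5  135. ] yaw y 1.674 z [ 0.001 -0.001 -1.   ] 0.3354412869825265 34.95299906790024
```

View pics/w8.png

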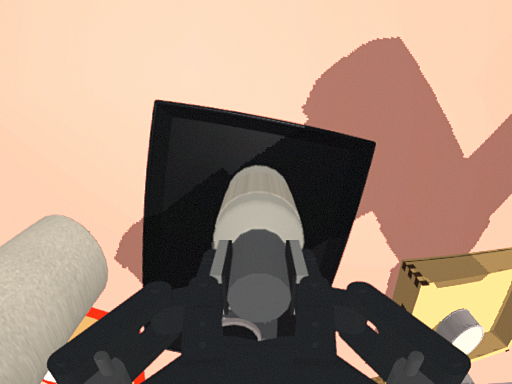

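The squeeze bottle is held upright over the near part of the tray at (258,215). Setting it down, then moving over the tin.

{"op": "drive_tool", "data": {
  "commands": "0 0 -0.01 0 0 0 0;0 0 -0.01 0 0 0 0;0 0 -0.01 0 0 0 0;0 0 0 0 0 0 0;0 0 0 0 0 0 50;0 0 0 0 0 0 80;0 0 0 0 0 0 80;0 0 0 0 0 0 80"
}}

```text
time_s: 20.25
eef_pos: [454.7, -305.4, 131.2]
ee_rot: [-0.0, -0.051, 0.999, 0.0]
force: [-0.5, -0.0, -0.8]
grip_width: 0.802
grip_force: 0.0
```

{"op": "drive_tool", "data": {
  "commands": "0 0 0.1 0 0 0 80;0 0 0.3 0 0 0 80;0 0 0.4 0 0 0 80;0 0 0.2 0 0 0 80;0.1 0.15 0 0 0 0 100;0.16 0.3 0 0 0 0 100;0.16 0.3 0 0 0 0 100;0.16 0.3 0 0 0 0 100;0.16 0.3 0 0 0 0 100;0.16 0.3 0 0 0 0 100;0.16 0.3 0 0 0 0 100;0.16 0.3 0 0 0 0 100;0.16 0.3 0 0 0 0 100;0.16 0.25 0 0 0 0 100;0.1 0.12 0 0 0 0 100;0 0 -0.2 0 0 0 100;0 0 -0.35 0 0 0 100;0 0 -0.35 0 0 0 100;0 0 -0.2 0 0 0 100;0 0 0 0 0 0 100"
}}

```text
time_s: 21.92
eef_pos: [616.7, -13.0, 117.3]
ee_rot: [-0.004, -0.051, 0.999, 0.001]
force: [-0.3, 0.5, -0.4]
grip_width: 0.998
grip_force: 0.0
```

```bash
python3 st.py; python3 look.py w9 619.5,-13,46; python3 st.py
```

```text
21.92 [616.7 -13.  117.3] [-0.3  0.5 -0.4] 0.998
21.9167 [616.7 -13.  117.3] yaw y 1.674 z [-0.008  0.002 -1.   ] 0.9977183475017668 0.0
619.5,-13,46 [256. 220.]
21.97 [618.1 -13.3 120.3] [-0.8 -0.   0.2] 1.0
```

View pics/w9.png

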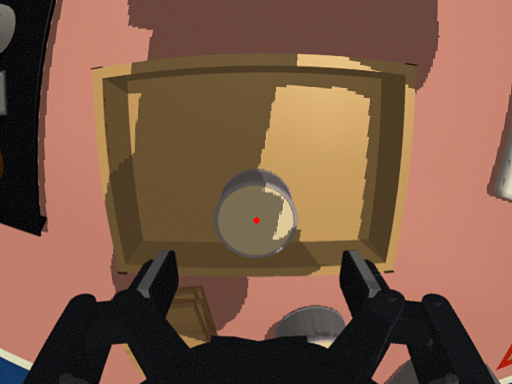

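The tin at (256,216) is alone in the caddy and centred between the open fingers. Descending.

{"op": "drive_tool", "data": {
  "commands": "-0.01 0 -0.2 0 0 0 100;0 0 -0.3 0 0 0 100;0 0 -0.2 0 0 0 100;0 0 -0.12 0 0 0 100;0 0 -0.06 0 0 0 100;0 0 -0.03 0 0 0 100;0 0 0 0 0 0 100;0 0 0 0 0 0 100",
  "force": 40
}}

```text
time_s: 22.63
eef_pos: [618.5, -13.6, 31.8]
ee_rot: [0.001, -0.051, 0.999, -0.0]
force: [-0.5, -0.0, 0.2]
grip_width: 1.002
grip_force: 0.0
```

```bash
python3 st.py; python3 look.py w10 619,-13,46
```

```text
22.63 [618.5 -13.6  31.8] [-0.5 -0.   0.2] 1.002
22.6333 [618.5 -13.6  31.8] yaw y 1.674 z [ 0.002 -0.001 -1.   ] 1.0024975908233422 0.0
619,-13,46 [257. 287.]
```

View pics/w10.png

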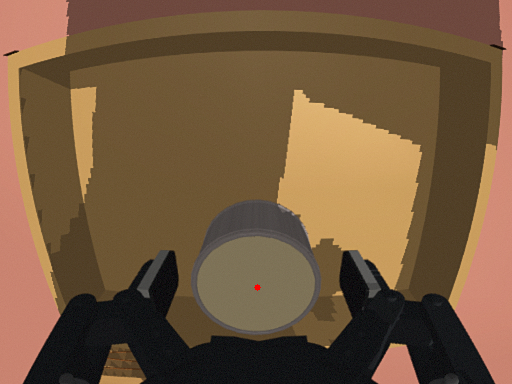

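{"op": "drive_tool", "data": {
  "commands": "0 0 -0.03 0 0 0 100;0 0 -0.01 0 0 0 100;0 0 0 0 0 0 85;0 0 0 0 0 0 60;0 0 0 0 0 0 40;0 0 0 0 0 0 40;0 0 0 0 0 0 40;0 0 0 0 0 0 40",
  "force": 40
}}

```text
time_s: 23.35
eef_pos: [618.0, -13.5, 26.7]
ee_rot: [0.0, -0.051, 0.999, -0.0]
force: [-0.3, -0.9, 5.0]
grip_width: 0.691
grip_force: 43.3
```

```bash
python3 st.py
```

```text
23.35 [618.  -13.5  26.7] [-0.3 -0.9  5. ] 0.691
```

{"op": "drive_tool", "data": {
  "commands": "0 0 0.05 0 0 0 40;0 0 0.15 0 0 0 40;0 0 0.3 0 0 0 40;0 0 0.3 0 0 0 40;0 0 0.2 0 0 0 40;-0.08 0.1 0 0 0 0 40;-0.08 0.2 0 0 0 0 40;-0.08 0.28 0 0 0 0 40;-0.08 0.28 0 0 0 0 40;-0.08 0.28 0 0 0 0 40;-0.08 0.28 0 0 0 0 40;-0.08 0.28 0 0 0 0 40;-0.08 0.28 0 0 0 0 40;-0.08 0.28 0 0 0 0 40;-0.08 0.28 0 0 0 0 40;-0.08 0.28 0 0 0 0 40;-0.07 0.2 0 0 0 0 40;0 0.13 0 0 0 0 40;0 0 0 0 0 0 40;0 0 0 0 0 0 40"
}}

```text
time_s: 25.02
eef_pos: [522.9, 301.4, 126.0]
ee_rot: [-0.0, -0.052, 0.999, -0.0]
force: [-0.1, 0.4, -2.1]
grip_width: 0.689
grip_force: 43.7
```

```bash
python3 look.py wb > /dev/null; python3 look.py w11
python3 - <<'E'
from h import *
d=np.load("w11.npy",allow_pickle=True).item(); p,s=d["p"],d["s"]
for b in boxes_of(p,"warmer")[:2]: print(b,ray(p,b["position"],28,s))
# plate: fit ellipses via world circle template score by image gradient
im=cv2.cvtColor(p["pixels"],6).astype(float); q=np.load("w1.npy",allow_pickle=True).item()
E
```

```text
25.0667 [523.1 300.8 126.1] yaw y 1.673 z [-0. -0. -1.] 0.6893823369730996 43.673266768455505
{'position': [267.9, 158.0], 'confidence': 0.57} [485.69580394 305.48408429  28.        ]
```

View pics/w11.png

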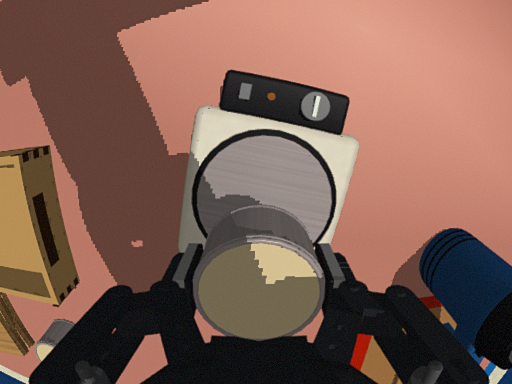

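The tin is held over the warmer. The plate's visible rim has its left edge at (193,193), top at (265,130) and right edge at (336,195). The tin top is centred at (260,287).

Run:
```python
from h import *
from scipy.optimize import least_squares
d=np.load("w11.npy",allow_pickle=True).item(); p,s=d["p"],d["s"]
im=p["pixels"].astype(float); g=im.mean(2)
# black ring points: from rough centre cast rays, find darkest neutral pixel
c=np.array([265,195.]); pts=[]
for a in np.radians(np.arange(-170,-9,5)):
    r=np.arange(55,90); P=c+np.outer(r,[np.cos(a),np.sin(a)]); v=np.array([g[int(round(y)),int(round(x))] for x,y in P])
    i=v.argmin(); 
    if v[i]<70: pts.append(P[i])
X=np.array([ray(p,u,28,s)[:2] for u in pts])
r=least_squares(lambda q:np.hypot(*(X-q[:2]).T)-q[2],[520,300,55],loss="soft_l1"); print(len(pts),r.x.round(1),np.abs(r.fun).max())
print("tin top",ray(p,(260,287),s["eef_pos"][2]+19,s))
for n,u in [("nl",(358,142)),("nr",(197,108)),("sl",(349,98)),("sr",(229,70))]: print(n,ray(p,u,26 if n[0]=='n' else 28,s).round(1))
```

```text
33 [505.2 305.3  50.4] 9.301871428918886
tin top [519.8830401  302.39665668 145.0747276 ]
nl [464.7 375.3  26. ]
nr [452.3 247.9  26. ]
sl [431.6 362.   28. ]
sr [421.8 269.8  28. ]
```

Run:
```python
from h import *
from scipy.optimize import least_squares
def fit(n,c,rr,angs,thr):
    d=np.load(n,allow_pickle=True).item(); p,s=d["p"],d["s"]; im=p["pixels"].astype(float)
    g=im.max(2); pts=[]
    for a in np.radians(angs):
        r=np.arange(*rr,.5); P=c+np.outer(r,[np.cos(a),np.sin(a)]); v=cv2.remap(g.astype(np.float32),P[:,0].astype(np.float32),P[:,1].astype(np.float32),1).ravel()
        i=v.argmin()
        if v[i]<thr: pts.append((*P[i],v[i]))
    pts=np.array(pts); X=np.array([ray(p,u[:2],28,s)[:2] for u in pts])
    r=least_squares(lambda q:np.hypot(*(X-q[:2]).T)-q[2],[520,303,55],loss="soft_l1",f_scale=.5); print(n,len(pts),r.x.round(1)); print(np.c_[pts,r.fun].round(1).tolist())
fit("w11.npy",np.array([265,195.]),(62,80),np.arange(-185,6,10),80)
fit("w1.npy",np.array([667,144])/1.5625,(22,36),np.arange(0,360,30),90)
```

```text
w11.npy 20 [520.6 306.1  56.3]
[[194.8, 201.1, 10.7, -0.4], [194.8, 188.9, 8.2, -0.1], [195.9, 176.5, 6.2, 1.1], [201.1, 165.2, 17.2, 0.8], [208.9, 155.7, 20.3, -0.0], [217.3, 147.3, 22.2, -0.1], [227.1, 140.9, 22.2, -0.6], [237.1, 135.2, 23.2, -0.0], [248.2, 132.2, 26.2, -0.3], [259.6, 133.2, 27.7, -2.3], [271.8, 117.8, 15.4, 9.5], [284.9, 120.6, 19.8, 9.1], [298.2, 123.9, 13.1, 10.1], [302.6, 141.3, 29.2, -0.1], [311.7, 148.3, 28.3, -0.1], [319.5, 156.9, 23.8, -0.2], [323.9, 167.5, 24.9, -1.8], [330.7, 177.4, 21.5, 0.2], [332.2, 189.1, 18.1, -0.4], [333.7, 201.0, 15.8, 0.8]]
w1.npy 10 [522.8 305.8  56.7]
[[451.1, 106.2, 80.4, 0.1], [442.4, 119.0, 61.1, 0.5], [426.9, 123.2, 30.4, -0.3], [412.9, 116.4, 25.3, -0.5], [404.4, 105.2, 25.6, 0.5], [401.4, 92.2, 26.1, 0.0], [403.1, 78.4, 29.4, -0.4], [411.1, 64.9, 28.5, 0.6], [426.9, 60.2, 42.1, 0.1], [441.4, 67.0, 72.7, -0.5]]
```

{"op": "drive_tool", "data": {
  "commands": "0 0.02 -0.1 0 0 0 40;0 0.02 -0.2 0 0 0 40;0 0 -0.2 0 0 0 40;0 0 -0.14 0 0 0 40;0 0 -0.06 0 0 0 40;0 0 -0.03 0 0 0 40;0 0 -0.02 0 0 0 40;0 0 0 0 0 0 40;0 0 0 0 0 0 40"
}}

```text
time_s: 25.92
eef_pos: [523.2, 305.7, 52.0]
ee_rot: [0.001, -0.051, 0.999, 0.0]
force: [-0.3, 0.1, -1.6]
grip_width: 0.691
grip_force: 43.7
```

{"op": "drive_tool", "data": {
  "commands": "0 0 -0.01 0 0 0 40;0 0 -0.01 0 0 0 40;0 0 0 0 0 0 40;0 0 0 0 0 0 40"
}}

```text
time_s: 26.25
eef_pos: [522.8, 305.6, 49.4]
ee_rot: [0.0, -0.051, 0.999, 0.0]
force: [0.1, 0.2, -1.7]
grip_width: 0.692
grip_force: 43.7
```

```bash
python3 st.py
```

```text
26.25 [522.8 305.6  49.4] [ 0.1  0.2 -1.7] 0.692
```

Still hanging freely, so I'll go down another 1 mm at a time.

{"op": "drive_tool", "data": {
  "commands": "0 0 -0.01 0 0 0 40;0 0 0 0 0 0 40;0 0 0 0 0 0 40"
}}

```text
time_s: 26.5
eef_pos: [522.9, 305.7, 48.7]
ee_rot: [0.0, -0.051, 0.999, 0.0]
force: [-0.5, -1.0, 3.3]
grip_width: 0.692
grip_force: 43.9
```

```bash
python3 st.py
```

```text
26.5 [522.9 305.7  48.7] [-0.5 -1.   3.3] 0.692
```

{"op": "drive_tool", "data": {
  "commands": "0 0 0 0 0 0 80;0 0 0 0 0 0 100;0 0 0 0 0 0 100;0 0 0 0 0 0 100;0 0 0.1 0 0 0 100;0 0 0.3 0 0 0 100;0 0 0.4 0 0 0 100;0 0 0.4 0 0 0 100;0 0 0.4 0 0 0 100;0 0 0.23 0 0 0 100;-0.03 -0.2 0 0 0 0 80;-0.04 -0.36 0 0 0 0 80;0 0 0 0 0 0 80"
}}

```text
time_s: 27.58
eef_pos: [515.4, 245.9, 232.4]
ee_rot: [0.0, -0.05, 0.999, -0.001]
force: [-0.6, -1.3, 0.5]
grip_width: 0.8
grip_force: 0.0
```

```bash
python3 st.py; python3 look.py w12 521.5,306,68
python3 - <<'E'
from h import *
d=np.load("w12.npy",allow_pickle=True).item(); p,s=d["p"],d["s"]
for b in boxes_of(p,"wax_tin")[:2]: print(b,ray(p,b["position"],52,s))
E
```

```text
27.58 [515.4 245.9 232.4] [-0.6 -1.3  0.5] 0.8
27.5833 [515.4 245.9 232.4] yaw y 1.671 z [ 0.001 -0.001 -1.   ] 0.7996807895096094 0.0
521.5,306,68 [314. 192.]
{'position': [312.6, 189.3], 'confidence': 0.79} [523.02386421 307.09375878  52.        ]
{'position': [127.6, 293.6], 'confidence': 0.7} [695.76898606  84.04401453  52.        ]
```

View pics/w12.png

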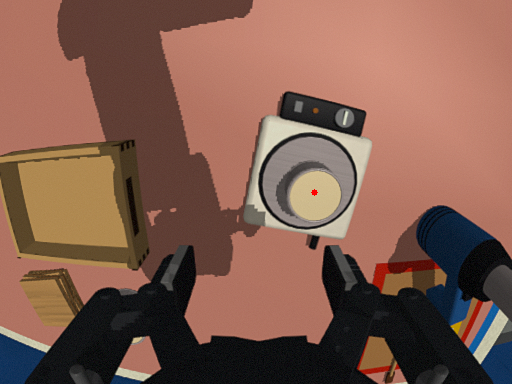

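The tin stands upright on the plate at (314,194), and the plate's outline spans columns 259–356 and rows 133–228. I've now viewed 15 pictures, one over the limit of 14. I lost count, so I'll view no more and check by numbers only.

Run:
```python
from h import *
from scipy.optimize import least_squares
d=np.load("w12.npy",allow_pickle=True).item(); p,s=d["p"],d["s"]; g=p["pixels"].max(2).astype(np.float32)
c=np.array([307,181.]); pts=[]
for a in np.radians(np.arange(0,360,12)):
    r=np.arange(42,54,.5); P=(c+np.outer(r,[np.cos(a),np.sin(a)])).astype(np.float32); v=cv2.remap(g,P[:,0],P[:,1],1).ravel(); i=v.argmin()
    if v[i]<60: pts.append(P[i])
X=np.array([ray(p,u,28,s)[:2] for u in pts]); r=least_squares(lambda q:np.hypot(*(X-q[:2]).T)-q[2],[520,303,55],loss="soft_l1",f_scale=.5)
print("plate",len(X),r.x.round(1),np.median(abs(r.fun)).round(2))
im=p["pixels"].astype(int); m=((im[:,:,1]-im[:,:,0]>25)&(abs(im[:,:,2]-im[:,:,1])<40)&(im.min(2)>90)).astype(np.uint8); m[:150]=0;m[230:]=0;m[:,:280]=0;m[:,350:]=0
cs,_=cv2.findContours(m,0,1); k=max(cs,key=cv2.contourArea); e=cv2.fitEllipse(cv2.convexHull(k)); print(e, ray(p,e[0],66,s).round(1))
```

```text
plate 30 [522.6 306.6  56.9] 0.23
((314.9740905761719, 195.23822021484375), (48.63833999633789, 51.8856315612793), 57.230445861816406) [525.2 307.5  66. ]
```

{"op": "drive_tool", "data": {
  "commands": "-0.04 -0.37 0 0 0 0 80;-0.04 -0.37 0 0 0 0 80;-0.04 -0.37 0 0 0 0 80;-0.04 -0.37 0 0 0 0 80;-0.04 -0.37 0 0 0 0 80;-0.04 -0.37 0 0 0 0 80;-0.04 -0.37 0 0 0 0 80;-0.04 -0.37 0 0 0 0 80;-0.04 -0.37 0 0 0 0 80;-0.04 -0.37 0 0 0 0 80;-0.04 -0.37 0 0 0 0 80;-0.04 -0.37 0 0 0 0 80;-0.04 -0.37 0 0 0 0 80;-0.04 -0.37 0 0 0 0 80;-0.04 -0.25 0 0 0 0 80;-0.01 -0.12 0 0 0 0 80;0 0 0 0 0 0 80;0 0 0 0 0 0 80"
}}

```text
time_s: 29.18
eef_pos: [455.2, -304.6, 231.3]
ee_rot: [0.0, -0.051, 0.999, 0.0]
force: [-0.0, -0.1, -0.4]
grip_width: 0.795
grip_force: 0.0
```

```bash
python3 st.py;python3 look.py w13
python3 - <<'E'
from h import *
d=np.load("w13.npy",allow_pickle=True).item(); p,s=d["p"],d["s"]
for n,z in [("squeeze_bottle",75),("solvent_can",70)]:
  for b in boxes_of(p,n)[:2]: print(n,b,ray(p,b["position"],z,s).round())
E
python3 st.py
```

```text
29.18 [ 455.2 -304.6  231.3] [-0.  -0.1 -0.4] 0.795
29.1833 [ 455.2 -304.6  231.3] yaw y 1.674 z [ 0.     0.001 -1.   ] 0.7949110389398786 0.0
squeeze_bottle {'position': [256.9, 187.1], 'confidence': 0.67} [ 459. -304.   75.]
solvent_can {'position': [236.7, 259.0], 'confidence': 0.7} [ 546. -318.   70.]
29.33 [ 455.3 -303.9  231.5] [-0.7 -0.2  0.3] 0.795
```

{"op": "drive_tool", "data": {
  "commands": "0 -0.01 -0.2 0 0 0 80;0 0 -0.3 0 0 0 80;0 0 -0.3 0 0 0 80;0 0 -0.12 0 0 0 80;0 0 -0.06 0 0 0 80;0 0 -0.02 0 0 0 80;0 0 0 0 0 0 80;0 0 0 0 0 0 80"
}}

```text
time_s: 30.0
eef_pos: [455.3, -306.5, 132.5]
ee_rot: [0.001, -0.052, 0.999, -0.001]
force: [0.6, 0.1, -0.1]
grip_width: 0.804
grip_force: 0.0
```

```bash
python3 st.py
```

```text
30.0 [ 455.3 -306.5  132.5] [ 0.6  0.1 -0.1] 0.804
```

{"op": "drive_tool", "data": {
  "commands": "0 0 0 0 0 0 40;0 0 0 0 0 0 0;0 0 0 0 0 0 0;0 0 0 0 0 0 0;0 0 0 0 0 0 0;0 0 0 0 0 0 0",
  "force": 35
}}

```text
time_s: 30.5
eef_pos: [454.9, -306.5, 132.0]
ee_rot: [0.0, -0.051, 0.999, -0.0]
force: [-0.3, 1.3, 6.0]
grip_width: 0.331
grip_force: 35.1
```

{"op": "drive_tool", "data": {
  "commands": "0 0 0.05 0 0 0 0;0 0 0.15 0 0 0 0;0 0 0.3 0 0 0 0;0 0 0.3 0 0 0 0;0 0 0.2 0 0 0 0;0 0.1 0 0 0 0 0;0 0.2 0 0 0 0 0;0 0.27 0 0 0 0 0;0.05 0.27 0 0 0 0 0;0.12 0.27 0 0 0 0 0;0.15 0.27 0 0 0 0 0;0.15 0.27 0 0 0 0 0;0.15 0.27 0 0 0 0 0;0.15 0.27 0 0 0 0 0;0.15 0.27 0 0 0 0 0;0.15 0.27 0 0 0 0 0;0.15 0.27 0 0 0 0 0;0.15 0.27 0 0 0 0 0;0.12 0.2 0 0 0 0 0;0.08 0.11 0 0 0 0 0"
}}

```text
time_s: 32.17
eef_pos: [611.7, 54.6, 229.6]
ee_rot: [-0.001, -0.052, 0.999, 0.0]
force: [-0.8, -1.0, -1.8]
grip_width: 0.332
grip_force: 35.1
```

{"op": "drive_tool", "data": {
  "commands": "0 0 -0.15 0 0 0 0;0 0 -0.2 0 0 0 0;0 0 -0.05 0 0 0 0;0 0 0 0 0 0 0;0 0 0 0 0 0 0"
}}

```text
time_s: 32.58
eef_pos: [611.6, 51.6, 191.4]
ee_rot: [-0.0, -0.051, 0.999, 0.0]
force: [-0.4, 1.4, -1.9]
grip_width: 0.333
grip_force: 35.1
```

```bash
python3 st.py;python3 -c "from rig import *;capture('wrist')"; python3 st.py
```

```text
32.58 [611.6  51.6 191.4] [-0.4  1.4 -1.9] 0.333
32.63 [611.9  51.5 192.1] [ 0.1 -0.2 -1.8] 0.338
```

{"op": "drive_tool", "data": {
  "commands": "0 0 -0.15 0 0 0 0;0 0 -0.2 0 0 0 0;0 0 -0.12 0 0 0 0;0 0 -0.05 0 0 0 0;0 0 -0.02 0 0 0 0;0 0 0 0 0 0 0;0 0 -0.01 0 0 0 0;0 0 0 0 0 0 0;0 0 0 0 0 0 0"
}}

```text
time_s: 33.38
eef_pos: [612.0, 51.6, 137.0]
ee_rot: [0.001, -0.051, 0.999, -0.0]
force: [-0.4, -0.1, -2.4]
grip_width: 0.329
grip_force: 35.1
```

{"op": "drive_tool", "data": {
  "commands": "0 0 -0.01 0 0 0 0;0 0 0 0 0 0 0;0 0 0 0 0 0 0"
}}

```text
time_s: 33.63
eef_pos: [611.7, 51.6, 135.3]
ee_rot: [0.0, -0.051, 0.999, -0.0]
force: [0.7, 0.5, -2.6]
grip_width: 0.336
grip_force: 35.1
```

{"op": "drive_tool", "data": {
  "commands": "0 0 -0.01 0 0 0 0;0 0 0 0 0 0 0;0 0 0 0 0 0 0"
}}

```text
time_s: 33.88
eef_pos: [612.0, 51.6, 135.0]
ee_rot: [0.001, -0.051, 0.999, -0.0]
force: [-1.8, -0.3, 4.9]
grip_width: 0.332
grip_force: 35.7
```

{"op": "drive_tool", "data": {
  "commands": "0 0 0 0 0 0 50;0 0 0 0 0 0 80;0 0 0 0 0 0 80;0 0 0 0 0 0 80;0 0 0.1 0 0 0 80;0 0 0.3 0 0 0 80;0 0 0.4 0 0 0 80;0 0 0.15 0 0 0 80;-0.06 -0.15 0 0 0 0 80;-0.08 -0.3 0 0 0 0 80;-0.08 -0.36 0 0 0 0 80;-0.08 -0.36 0 0 0 0 80;-0.08 -0.36 0 0 0 0 80;-0.08 -0.36 0 0 0 0 80;-0.08 -0.36 0 0 0 0 80;-0.08 -0.36 0 0 0 0 80;-0.08 -0.36 0 0 0 0 80;-0.08 -0.36 0 0 0 0 80;-0.04 -0.2 0 0 0 0 80;0 -0.11 0 0 0 0 80"
}}

```text
time_s: 35.55
eef_pos: [528.7, -315.1, 229.9]
ee_rot: [0.0, -0.05, 0.999, -0.0]
force: [-0.1, -0.3, -0.6]
grip_width: 0.798
grip_force: 0.0
```

{"op": "drive_tool", "data": {
  "commands": "0 0 -0.2 0 0 0 80;0 0 -0.15 0 0 0 80;0 0 0 0 0 0 80;0 0 0 0 0 0 80"
}}

```text
time_s: 35.88
eef_pos: [530.0, -311.7, 194.6]
ee_rot: [-0.0, -0.052, 0.999, 0.0]
force: [-0.0, 0.4, 0.4]
grip_width: 0.799
grip_force: 0.0
```

```bash
python3 look.py w14
python3 - <<'E'
from h import *
d=np.load("w14.npy",allow_pickle=True).item(); p,s=d["p"],d["s"]
for n,z in [("squeeze_bottle",81),("solvent_can",70),("varnish_bottle",80)]:
  for b in boxes_of(p,n)[:2]: print(n,b,ray(p,b["position"],z,s).round())
E
python3 st.py
```

```text
35.8833 [ 530.  -311.7  194.6] yaw y 1.674 z [-0.001  0.001 -1.   ] 0.7990868924574808 0.0
squeeze_bottle {'position': [496.7, 268.8], 'confidence': 0.77} [594.  -1.  81.]
solvent_can {'position': [254.8, 200.0], 'confidence': 0.89} [ 537. -313.   70.]
varnish_bottle {'position': [241.8, 287.7], 'confidence': 0.63} [ 626. -317.   80.]
36.08 [ 530.3 -312.3  195.7] [-0.1 -0.5  0.6] 0.801
```

{"op": "drive_tool", "data": {
  "commands": "0 0 -0.15 0 0 0 80;0 0 -0.25 0 0 0 80;0 0 -0.15 0 0 0 80;0 0 -0.07 0 0 0 80;0 0 -0.03 0 0 0 80;0 0 0 0 0 0 80;0 0 0 0 0 0 80;0 0 0 0 0 0 40;0 0 0 0 0 0 0;0 0 0 0 0 0 0;0 0 0 0 0 0 0;0 0 0 0 0 0 0;0 0 0 0 0 0 0",
  "force": 40
}}

```text
time_s: 37.17
eef_pos: [530.0, -312.8, 130.0]
ee_rot: [0.001, -0.051, 0.999, -0.001]
force: [-0.4, -2.7, 5.2]
grip_width: 0.358
grip_force: 39.9
```

```bash
python3 st.py
```

```text
37.17 [ 530.  -312.8  130. ] [-0.4 -2.7  5.2] 0.358
```

{"op": "drive_tool", "data": {
  "commands": "0 0 0.05 0 0 0 0;0 0 0.15 0 0 0 0;0 0 0.3 0 0 0 0;0 0 0.3 0 0 0 0;0 0 0.2 0 0 0 0;0.02 0.1 0 0 0 0 0;0.02 0.2 0 0 0 0 0;0.02 0.25 0 0 0 0 0;0.02 0.25 0 0 0 0 0;0.02 0.25 0 0 0 0 0;0.02 0.25 0 0 0 0 0;0.02 0.25 0 0 0 0 0;0.02 0.25 0 0 0 0 0;0.02 0.25 0 0 0 0 0;0.02 0.25 0 0 0 0 0;0.02 0.25 0 0 0 0 0;0.01 0.2 0 0 0 0 0;0 0.15 0 0 0 0 0;0 0 0 0 0 0 0;0 0 0 0 0 0 0"
}}

```text
time_s: 38.83
eef_pos: [552.0, -21.3, 227.8]
ee_rot: [-0.001, -0.052, 0.999, 0.0]
force: [0.4, -1.0, -3.3]
grip_width: 0.359
grip_force: 40.5
```

{"op": "drive_tool", "data": {
  "commands": "0 0 -0.15 0 0 0 0;0 0 -0.2 0 0 0 0;0 0 -0.05 0 0 0 0;0 0 0 0 0 0 0;0 0 0 0 0 0 0"
}}

```text
time_s: 39.25
eef_pos: [552.7, -22.8, 189.5]
ee_rot: [-0.0, -0.051, 0.999, 0.0]
force: [-0.7, 0.3, -3.0]
grip_width: 0.364
grip_force: 40.4
```

```bash
python3 look.py w15; python3 st.py
```

```text
39.25 [552.7 -22.8 189.5] yaw y 1.673 z [-0.  0. -1.] 0.3641017559566485 40.4377681016922
39.3 [553.  -22.8 190. ] [ 0.3  0.2 -3.3] 0.362
```

Aligned with its original place. Lowering.

{"op": "drive_tool", "data": {
  "commands": "0 0 -0.15 0 0 0 0;0 0 -0.2 0 0 0 0;0 0 -0.12 0 0 0 0;0 0 -0.05 0 0 0 0;0 0 -0.02 0 0 0 0;0 0 0 0 0 0 0;0 0 -0.01 0 0 0 0;0 0 0 0 0 0 0;0 0 0 0 0 0 0"
}}

```text
time_s: 40.05
eef_pos: [553.0, -22.5, 135.0]
ee_rot: [0.001, -0.051, 0.999, -0.0]
force: [0.1, -0.3, -2.7]
grip_width: 0.362
grip_force: 40.6
```

{"op": "drive_tool", "data": {
  "commands": "0 0 -0.01 0 0 0 0;0 0 0 0 0 0 0;0 0 0 0 0 0 0"
}}

```text
time_s: 40.3
eef_pos: [552.7, -22.4, 133.3]
ee_rot: [0.0, -0.051, 0.999, -0.0]
force: [-0.0, 0.6, -3.3]
grip_width: 0.365
grip_force: 40.6
```

{"op": "drive_tool", "data": {
  "commands": "0 0 -0.01 0 0 0 0;0 0 0 0 0 0 0;0 0 0 0 0 0 0"
}}

```text
time_s: 40.55
eef_pos: [553.0, -22.5, 132.9]
ee_rot: [0.001, -0.051, 0.999, -0.0]
force: [-0.5, 0.0, 3.6]
grip_width: 0.367
grip_force: 41.2
```

{"op": "drive_tool", "data": {
  "commands": "0 0 0 0 0 0 50;0 0 0 0 0 0 80;0 0 0 0 0 0 80;0 0 0 0 0 0 80;0 0 0.1 0 0 0 80;0 0 0.3 0 0 0 80;0 0 0.4 0 0 0 80;0 0 0.17 0 0 0 80;0.04 -0.15 0 0 0 0 80;0.05 -0.3 0 0 0 0 80;0.05 -0.35 0 0 0 0 80;0.05 -0.35 0 0 0 0 80;0.05 -0.35 0 0 0 0 80;0.05 -0.35 0 0 0 0 80;0.05 -0.35 0 0 0 0 80;0.05 -0.35 0 0 0 0 80;0.05 -0.25 0 0 0 0 80;0.05 -0.1 0 0 0 0 80;0.03 -0.05 0 0 0 0 80;0 0 0 0 0 0 80"
}}

```text
time_s: 42.22
eef_pos: [604.6, -318.4, 228.3]
ee_rot: [-0.0, -0.051, 0.999, 0.0]
force: [0.4, -0.0, 0.1]
grip_width: 0.799
grip_force: 0.0
```

{"op": "drive_tool", "data": {
  "commands": "0 0 -0.1 0 0 0 80;0 0 -0.1 0 0 0 80;0 0 0 0 0 0 80;0 0 0 0 0 0 80"
}}

```text
time_s: 42.55
eef_pos: [604.5, -316.4, 208.4]
ee_rot: [-0.001, -0.052, 0.999, 0.001]
force: [-0.4, -1.2, -1.7]
grip_width: 0.799
grip_force: 0.0
```

```bash
python3 look.py w16
python3 - <<'E'
from h import *
d=np.load("w16.npy",allow_pickle=True).item(); p,s=d["p"],d["s"]
for n,z in [("varnish_bottle",80)]:
  for b in boxes_of(p,n)[:2]: print(n,b,ray(p,b["position"],z,s).round())
E
python3 st.py
```

```text
42.55 [ 604.5 -316.4  208.4] yaw y 1.674 z [-0.002  0.001 -1.   ] 0.7990647532063572 0.0
varnish_bottle {'position': [254.9, 201.7], 'confidence': 0.55} [ 614. -317.   80.]
42.65 [ 604.8 -317.   209.7] [-0.2  0.3  0.3] 0.803
```

Aligned over the amber bottle. Going down 59 mm and gripping.

{"op": "drive_tool", "data": {
  "commands": "0 0 -0.15 0 0 0 80;0 0 -0.2 0 0 0 80;0 0 -0.14 0 0 0 80;0 0 -0.07 0 0 0 80;0 0 -0.03 0 0 0 80;0 0 0 0 0 0 80;0 0 0 0 0 0 80;0 0 0 0 0 0 40;0 0 0 0 0 0 0;0 0 0 0 0 0 0;0 0 0 0 0 0 0;0 0 0 0 0 0 0;0 0 0 0 0 0 0",
  "force": 35
}}

```text
time_s: 43.73
eef_pos: [604.9, -317.7, 151.0]
ee_rot: [0.0, -0.051, 0.999, -0.001]
force: [-0.6, -0.5, 4.8]
grip_width: 0.338
grip_force: 34.8
```

```bash
python3 st.py
```

```text
43.73 [ 604.9 -317.7  151. ] [-0.6 -0.5  4.8] 0.338
```

{"op": "drive_tool", "data": {
  "commands": "0 0 0.05 0 0 0 0;0 0 0.15 0 0 0 0;0 0 0.3 0 0 0 0;0 0 0.3 0 0 0 0;0 0 0.2 0 0 0 0;0.02 0.1 0 0 0 0 0;0.02 0.2 0 0 0 0 0;0.02 0.25 0 0 0 0 0;0.02 0.25 0 0 0 0 0;0.02 0.25 0 0 0 0 0;0.02 0.25 0 0 0 0 0;0.02 0.25 0 0 0 0 0;0.02 0.25 0 0 0 0 0;0.02 0.25 0 0 0 0 0;0.02 0.2 0 0 0 0 0;0.01 0.15 0 0 0 0 0;0 0 0 0 0 0 0;0 0 0 0 0 0 0"
}}

```text
time_s: 45.23
eef_pos: [625.5, -76.7, 249.4]
ee_rot: [-0.001, -0.052, 0.999, 0.0]
force: [-0.1, -0.1, -3.1]
grip_width: 0.345
grip_force: 35.2
```

{"op": "drive_tool", "data": {
  "commands": "0 0 -0.15 0 0 0 0;0 0 -0.2 0 0 0 0;0 0 -0.05 0 0 0 0;0 0 0 0 0 0 0;0 0 0 0 0 0 0"
}}

```text
time_s: 45.65
eef_pos: [625.8, -78.1, 210.7]
ee_rot: [0.0, -0.051, 0.999, -0.0]
force: [-0.6, 0.7, -1.8]
grip_width: 0.34
grip_force: 35.1
```

```bash
python3 look.py w17; python3 st.py
```

```text
45.65 [625.8 -78.1 210.7] yaw y 1.673 z [ 0. -0. -1.] 0.33953807414861764 35.07483959197998
45.7 [626.  -78.  211.3] [-0.2  0.1 -1.5] 0.338
```

{"op": "drive_tool", "data": {
  "commands": "0 0 -0.15 0 0 0 0;0 0 -0.2 0 0 0 0;0 0 -0.13 0 0 0 0;0 0 -0.05 0 0 0 0;0 0 -0.02 0 0 0 0;0 0 0 0 0 0 0;0 0 0 0 0 0 0;0 0 0 0 0 0 0"
}}

```text
time_s: 46.37
eef_pos: [626.2, -77.6, 156.5]
ee_rot: [0.001, -0.051, 0.999, -0.0]
force: [-0.2, 0.2, -2.7]
grip_width: 0.338
grip_force: 35.2
```

{"op": "drive_tool", "data": {
  "commands": "0 0 -0.01 0 0 0 0;0 0 0 0 0 0 0;0 0 0 0 0 0 0"
}}

```text
time_s: 46.62
eef_pos: [625.8, -77.4, 154.5]
ee_rot: [0.0, -0.051, 0.999, -0.0]
force: [0.5, -0.5, -2.7]
grip_width: 0.343
grip_force: 35.2
```

{"op": "drive_tool", "data": {
  "commands": "0 0 -0.01 0 0 0 0;0 0 0 0 0 0 0;0 0 0 0 0 0 0"
}}

```text
time_s: 46.87
eef_pos: [626.0, -77.5, 153.9]
ee_rot: [0.001, -0.051, 0.999, -0.0]
force: [-1.0, -0.2, 3.3]
grip_width: 0.34
grip_force: 35.6
```

{"op": "drive_tool", "data": {
  "commands": "0 0 0 0 0 0 50;0 0 0 0 0 0 80;0 0 0 0 0 0 80;0 0 0 0 0 0 80;0 0 0.1 0 0 0 80;0 0 0.3 0 0 0 80;0 0 0.4 0 0 0 80;0 0 0.4 0 0 0 80;-0.1 0.1 0.3 0 0 0 80;-0.2 0.2 0.3 0 0 0 80;-0.2 0.2 0.3 0 0 0 80;-0.13 0.14 0.13 0 0 0 80;0 0 0 0 0 0 80;0 0 0 0 0 0 80;0 0 0 0 0 0 80;0 0 0 0 0 0 80"
}}

```text
time_s: 48.2
eef_pos: [563.0, -14.1, 374.9]
ee_rot: [-0.001, -0.051, 0.999, 0.0]
force: [-0.2, -0.2, -1.2]
grip_width: 0.802
grip_force: 0.0
```

```bash
python3 look.py w18
python3 - <<'E'
from h import *
L=[("squeeze_bottle",75),("solvent_can",70),("varnish_bottle",80),("wax_tin",46),("warmer",20),("towel_roll",130),("heat_gun",110),("panel_stack",20)]
d=np.load("w18.npy",allow_pickle=True).item(); p,s=d["p"],d["s"]
for n,z in L:
  for b in boxes_of(p,n)[:2]: print("w",n,np.round(b["position"]),round(b["confidence"],2),ray(p,b["position"],z,s).round())
for c,f in [("scene","s1"),("side","d1")]:
  p=capture(c); 
  for n,z in L:
    for b in boxes_of(p,n)[:2]: print(c,n,np.round(b["position"]),round(b["confidence"],2))
  q=np.load(f"{f}.npy",allow_pickle=True).item()["pixels"].astype(int)
  # diff over the caddy crop vs start (arm shade differs)
  w=(slice(110,230),slice(200,330)); D=np.abs(p["pixels"].astype(int)-q).max(2)[w]>60
  k,lab,st,ce=cv2.connectedComponentsWithStats(D.astype(np.uint8)); print([(t[:5].tolist()) for t in st[1:] if t[4]>25])
E
```

```text
48.2 [563.  -14.1 374.9] yaw y 1.673 z [-0.002  0.    -1.   ] 0.8015549792163971 0.0
w squeeze_bottle [299. 199.] 0.57 [621.  56.  75.]
w solvent_can [250. 151.] 0.74 [557. -25.  70.]
w varnish_bottle [210. 197.] 0.9 [630. -79.  80.]
w wax_tin [442. 156.] 0.87 [524. 310.  46.]
w wax_tin [285. 265.] 0.57 [757.  56.  46.]
w warmer [426. 136.] 0.74 [497. 285.  20.]
w towel_roll [ 16. 136.] 0.65 [ 544. -404.  130.]
w heat_gun [502. 202.] 0.85 [578. 438. 110.]
w panel_stack [209. 257.] 0.8 [770. -84.  20.]
scene squeeze_bottle [282. 181.] 0.95
scene squeeze_bottle [268. 181.] 0.23
scene solvent_can [276. 157.] 0.7
scene varnish_bottle [248. 162.] 0.89
scene wax_tin [244. 225.] 0.91
scene wax_tin [376. 221.] 0.68
scene warmer [376. 236.] 0.75
scene warmer [273. 157.] 0.33
scene towel_roll [172.  76.] 0.9
scene heat_gun [434. 281.] 0.81
scene panel_stack [205. 198.] 0.96
[[110, 46, 20, 20, 26], [54, 63, 18, 21, 250], [32, 84, 15, 9, 72]]
side squeeze_bottle [252. 193.] 0.94
side solvent_can [278. 185.] 0.66
side varnish_bottle [267. 164.] 0.84
side wax_tin [221. 183.] 0.7
side wax_tin [237. 252.] 0.59
side warmer [245. 262.] 0.96
side warmer [238. 250.] 0.44
side towel_roll [252. 191.] 0.52
side heat_gun [184. 286.] 0.62
side heat_gun [332. 120.] 0.32
side panel_stack [239. 160.] 0.63
side panel_stack [252. 190.] 0.43
[[60, 0, 10, 22, 121], [71, 0, 20, 23, 196], [58, 67, 12, 18, 93]]
```

All three containers are back at their starting positions in every view. The only change at the caddy is the missing tin, which is now on the warmer. The bystanders have not moved.

```bash
python3 -c "from rig import *;print(finish_job())"
```

```text
the job is handed in; nothing more can be done
None
```

The job is done and handed in at about 48 s: the wax tin stands within about 3 mm of the middle of the warmer plate, and all three containers are back upright in their original places. The bystanders were undisturbed, but I viewed 15 pictures against the limit of 14.

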